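# Peel the top packing tray off the stuck stack and hold it over the gift carton

## Task

Wind the handwheel clockwise until the hold-down bar is fully home against its two stop pins, so that it traps the lower trays. Then take the top tray by its corner tab and peel it off: tip that corner well up first while the opposite corner still sits down in the nest, and leave the lower trays in place under the bar. Finish while holding the tray in the gripper, level and still, centred above the open gift carton and clear of it by a few centimetres; do not put it down or let go, and leave the mug, tape roll and jar alone.

Things in the scene. Friction and masses are not known exactly. Their poses are not given: they have to be found in the camera images.
- stand: Fixed grey stand for the stack: base plate 210 x 375 x 12 mm, top of plate 12 mm above the table. Origin on the table under the centre of the stack; its +y runs from the handwheel (225 mm from the origin, on the -y side) to the stack. Turned differently from run to run.
- wheel_axis (a point): Point on the vertical axis of the black handwheel (disc of 110 mm diameter), level with the disc's upper face, 80 mm above the table; a flat hub of 14 mm radius stands 4 mm above that face. The wheel's axis is 225 mm from the stack centre.
- crank_top (a point): Centre of the top end of the upright steel crank pin on the handwheel: 16 mm diameter, 42 mm tall, top 123 mm above the table, 42 mm from the wheel's axis. The pin spins freely about its own axis, so it can be pinched and led round a circle at a constant gripper yaw.
- wheel (a joint): Handwheel angle, rad, grows clockwise seen from above; start 0 to 2, stop at 7.5 (bar home). Turns with about 0.05 N m (1 to 2 N at the pin) and stays where it is left. 4 mm of bar travel per rad, so 5.5 to 7.5 rad of winding remain at the start.
- bar (a joint): Travel of the hold-down bar, m, along the stand's +y towards the stack: 0 = drawn back, 0.030 = against the two stop pins (home). Driven by the wheel at 0.004 m per rad.
- bar_edge (a point): Middle of the upper edge of the bar's face towards the stack. Aluminium bar 206 mm long, 20 mm wide, underside 74 mm and top 84 mm above the table; when home it lies 2 mm above the lug of the lower stack. Its two upright steel stop pins, 12 mm diameter, top 94 mm above the table, stand 91 mm either side of the centre, 73 mm from the stack centre.
- stack: The lower trays: four nested moulded-fibre trays moving as one loose thing (340 g), 150 mm square over the rim, 60 mm high, on the stand between low guides. Origin: centre of the underside, 12 mm above the table. On top an open nest 130 mm square, 20 mm deep, its floor 40 mm above the origin. A lug 90 mm long, 20 mm wide juts from the rim on the -y side, towards the handwheel.
- tray: Top tray, moulded fibre, 80 g: pan 124 mm square outside, 26 mm deep, nested 20 mm deep in the stack with 3 mm play; flat rim 150 mm square, its top 26 mm above the origin. Origin: centre of the underside, at first 52 mm above the table, axes parallel to the stack's. Sticks by friction at mid-sides: 4 to 10 N straight up (lifting untrapped lower trays too), 2 to 6 N at the tab when tipped.
- tab (a point): Grip point on the tray's upright corner tab, at (-62, 62, 50) mm in the tray's frame. The tab is a 10 mm thick fin standing 36 mm above the rim (top 62 mm above the tray's underside), 28 mm long, its length lying along the tray's diagonal: pinch it across that diagonal, fingers down.
- far_corner (a point): Lower outer corner of the tray's pan diagonally across from the tab, at (62, -62, 0) mm in the tray's frame: the corner to tip the tray about.
- carton: Fixed open white gift carton with red dots, 180 mm square, 80 mm high, walls 4 mm. Origin at the centre of its underside on the table.
- mug: Bystander: white mug, 82 mm diameter, 95 mm high; origin at the centre of the underside.
- tape: Bystander: roll of tape lying flat, 90 mm diameter, 24 mm high; origin at the centre of the underside.
- jar: Bystander: closed jar, 60 mm diameter, 100 mm high; origin at the centre of the underside.
There are look-alikes about, which are no part of the job. Leave any orange look-alike of the tray alone.

How it is judged (in metres and radians):
On the way, in this order (a step that is already met when the one before it is completed fails the run):
1. the hold-down bar is wound home against its stop pins (within 1.6 mm) (value of joint bar above 0.0284 m), for 0.2 s.
2. with the bar home, the tab corner is tipped up by 20 mm or more and the tray by 0.1 rad or more while the opposite corner is still within 8 mm of the nest's floor (value of joint bar above 0.0284 m and z of tab in the frame of stack above 0.11 m and angle between tray's own z axis and vertical above 0.1 rad and z of far_corner in the frame of stack between 0.032 and 0.048 m), for 0.1 s.
At the end, for the whole second after the job is handed in: Tray held by the fingers, still, level within 0.15 rad, centred within 30 mm over the carton, underside 100 to 300 mm above the table, touching neither carton nor stack; bar home within 1.6 mm; lower trays within 12 mm and 0.08 rad, bystanders within 30 mm of their places (value of joint bar above 0.0284 m and distance of stack from where it was at the start of the episode below 0.012 m and angle between stack's own z axis and vertical below 0.08 rad and horizontal distance between tray and carton below 0.03 m and height (world z) of tray between 0.1 and 0.3 m and angle between tray's own z axis and vertical below 0.15 rad and contact force between tray and the fingers above 1 N and contact force between tray and carton below 0.05 N and contact force between tray and stack below 0.05 N and linear speed of tray below 0.03 m/s and distance of each of mug, tape, jar from where it was at the start of the episode below 0.03 m); the arm keeps its last pose, push and grip.
It fails at once if the lower trays are lifted or dragged out of place (over 20 mm) (distance of stack from where it was at the start of the episode above 0.02 m).
It fails at once if a bystander is knocked away (over 50 mm) (distance of any of mug, tape, jar from where it was at the start of the episode above 0.05 m).
It also fails if it takes over 58 s, if anything falls off the work surface, if the arm or the gripper's body presses on something with over 40 N, if the wrist force passes 120 N, or if a joint passes its speed limit or range.

## Robot

A 7-joint arm with a two-finger parallel gripper is mounted at the origin on the work surface. World frame = base frame: x ahead of the robot, y to its left, z up, the work surface at z = 0. Lengths are in mm, angles in rad, forces in N, time in s.
With the tool pointing down it reaches from about 425 to 975 mm from the base axis. Payload 16.7 kg.
Tool frame: the origin (TCP) lies at the very end of the fingers, on their centre line; the grasp point (between the pads) lies behind it (arm.grip_depth is the z of the grasp point in the tool frame, in mm); z points along the fingers, y is the direction in which the jaws open and shut (so a half turn about z gives the same grasp; the last joint's range is limited). The gripper opens to 85 mm and grips with 20 to 120 N. Pads are 22 mm wide; open, the fingers measure 114 mm over their backs; the gripper's body (76 mm by 85 mm) begins 54 mm behind the grasp point. The pads swing forward as they close: fully open they stand 13 mm farther back than shut.
Start: joints at [1.022, 0.426, 0.074, 1.606, -0.034, 1.111, -0.067], TCP at [262.699, -621.742, 193.702] pointing down, gripper open.
Joint ranges: [-2.85, 2.85], [-0.5, 2.14], [-1.23, 1.37], [0.21, 2.46], [-1.02, 4.16], [0.16, 2.05], [-2.73, 2.73]. Speed limits (rad/s): [1.89, 1.89, 2.39, 2.39, 3.01, 3.01, 3.01].

## Interface

Orientations are given as a unit quaternion [w, x, y, z].
In Python, from bench import arm, eyes gives the robot as it stands.
- The arm moves only by the shell command python3 -m crank 'ROWS'. ROWS is a JSON object of lists of equal length, an entry for each row: "claw": the gripper command: -1 is shut, 1 is fully open, values between are in proportion; "xyz": the shift along the tool's x, y, z in cm, a list of three; "spin": the turn about the tool's z in rad. In form: {"claw": [claw, ...], "xyz": [[x, y, z], ...], "spin": [spin, ...]}. A call has 1 to 12 rows; each row shifts and turns the commanded pose from where the row before left it, along the tool's axes as they then stand; what a row does not reach is not made up. A row lasts 1/10 s, in which the tool goes at most 50 mm and 8.59 degrees, less where a joint would pass 70% of its speed; a pose out of reach is approached as far as the arm can. A call is refused whole if a number of a shift passes 5 or a number of a turn 0.15, either way. A call with a gripper value outside its range is refused whole. The fingers move at their own pace and stop on an object; the grip force is fixed at half the most. Time passes only in rows, so rows that do not move let the fingers close. It gives the time, the measured TCP pose, the force and the opening at its end, in the units of the state.
- arm.sense(): the state, without advancing time (a new reading comes with each control period).
- eyes.capture(name): name is "scene" or "top" or "wrist"; returns a dict with "img" (400x640x3 uint8, red, green, blue), "camera_matrix" (3x3 intrinsics, pixels), "world_to_cam" (4x4, takes a point from world to camera coordinates). Camera axes: x right, y down, z forward; pixel columns grow to the right and rows downward; lengths in mm; the calibration is good to about 2 mm. The wrist camera is an equidistant fisheye: a pixel r from the principal point sees the ray r / f radians off the axis. A picture is of the moment at which its call begins. There is no depth.
- arm.hand_in(): hands the job in, once; it reports no verdict.
The state is a dict: "time": time; "joint_positions": joint angles; "joint_velocities": joint speeds; "tau": joint torques, N m; "eef_pos": TCP position; "tcp_rot": TCP orientation; "contact_force": force on the tool from outside, world axes, zero at the start; "wrist_torque": the same for the moment, N m; "opening": finger opening in mm.
Only numpy, scipy, OpenCV 4.12 (cv2) and the standard library are available. Lean on these libraries where they do the work, as an engineer would, in place of code of your own. Each camera call takes 0.05 s, during which the arm holds its last target. There are 200 camera calls.

## Working session

There is one attempt and no reset: what is moved stays moved. The work goes in short steps, Python scripts to look and compute and a shell command to move; the robot and the scene stay as the last step left them, time stands still between calls to the robot, and variables do not carry over. Pictures are saved under pics/ and viewed, about 8 in all and at most 12, crops included, and the job is handed in when it is done.

```bash
mkdir -p pics; ls
python3 - <<'E'
from bench import arm, eyes
import cv2
s=arm.sense()
print({k:s[k] for k in('time','eef_pos','tcp_rot','opening','contact_force')},arm.grip_depth)
for n in('scene','top'):
    c=eyes.capture(n); cv2.imwrite(f'pics/{n}0.png',c['img'][:,:,::-1]); print(n,c['camera_matrix'],c['world_to_cam'])
E
```

```text
pics
{'time': 0.0, 'eef_pos': array([ 262.50749383, -621.36586683,  193.00270041]), 'tcp_rot': array([-6.22124041e-04,  9.80094265e-01,  1.98531641e-01, -1.78658190e-04]), 'opening': 85.45655284485919, 'contact_force': array([-0.67549748, -0.13068849, -0.63307629])} -18.700000000000003
scene [[453.11510462   0.         321.41635735]
 [  0.         453.11510462 202.54725849]
 [  0.           0.           1.        ]] [[-7.86373770e-01  6.17604305e-01  1.34616801e-02  3.60938356e+02]
 [ 3.72173234e-01  4.91042753e-01 -7.87631956e-01 -1.16076757e+02]
 [-4.93055148e-01 -6.14363034e-01 -6.15998932e-01  1.63992341e+03]
 [ 0.00000000e+00  0.00000000e+00  0.00000000e+00  1.00000000e+00]]
top [[420.49659531   0.         321.53029959]
 [  0.         420.49659531 192.4133825 ]
 [  0.           0.           1.        ]] [[ 1.12381522e-02 -9.99764437e-01 -1.85681230e-02  3.54392500e+01]
 [-9.92666305e-01 -8.91931412e-03 -1.20557257e-01  5.02800760e+02]
 [ 1.20363243e-01  1.97867908e-02 -9.92532706e-01  1.15392957e+03]
 [ 0.00000000e+00  0.00000000e+00  0.00000000e+00  1.00000000e+00]]
```

View pics/top0.png

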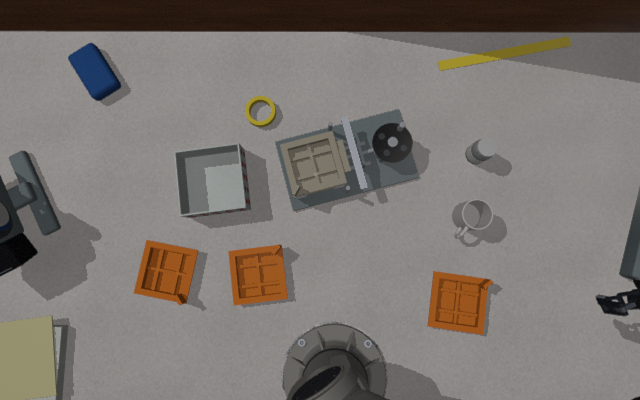

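View pics/scene0.png

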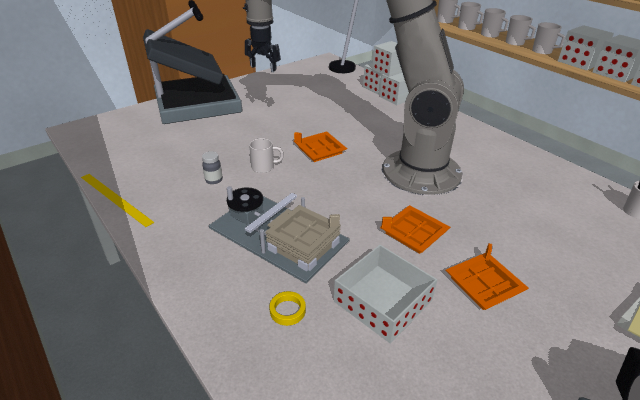

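Top view: the stack is near (315,163), the wheel near (392,142), the bar between them and the carton near (212,180). I'll enlarge the stand area.

Run:
```python
import cv2
a=cv2.imread('pics/top0.png')[100:215,265:425]; cv2.imwrite('pics/topc.png',cv2.resize(a,None,fx=5,fy=5,interpolation=cv2.INTER_CUBIC))
a=cv2.imread('pics/scene0.png')[175:345,205:440]; cv2.imwrite('pics/scenec.png',cv2.resize(a,None,fx=3.4,fy=3.4,interpolation=cv2.INTER_CUBIC))
```

```text
(no output)
```

View pics/topc.png

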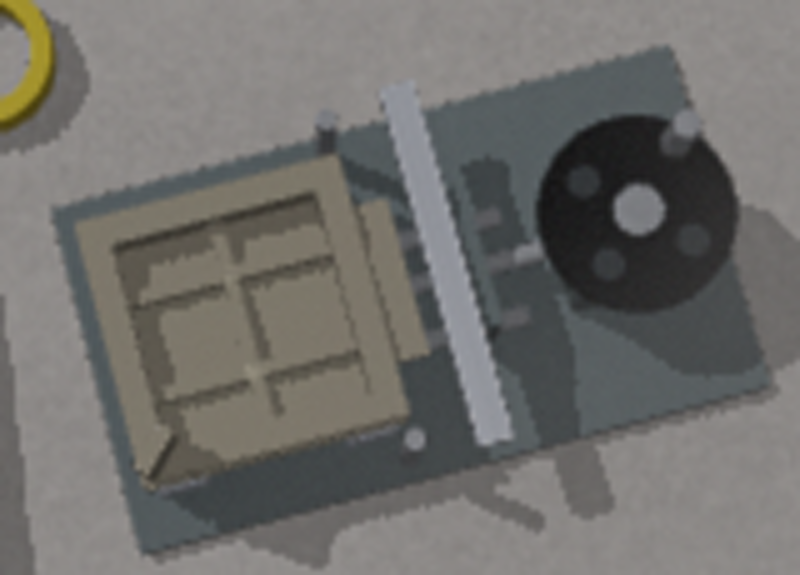

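View pics/scenec.png

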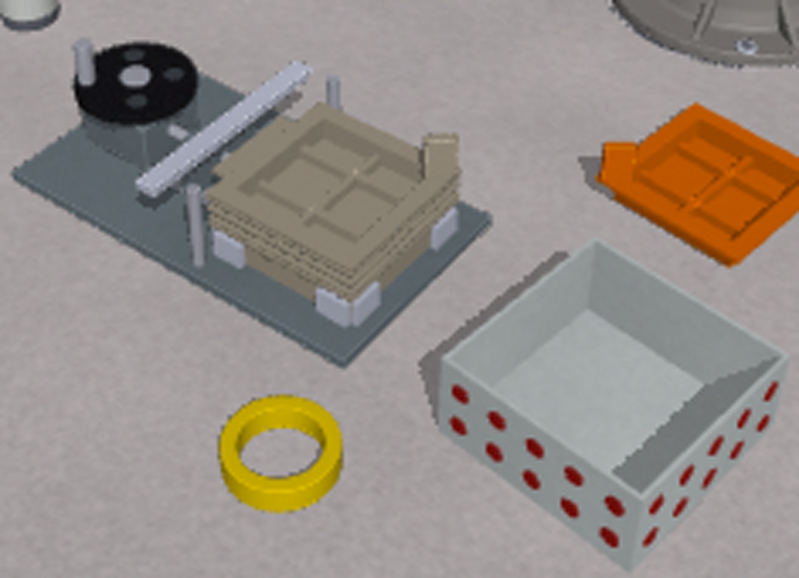

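```bash
cat > h.py <<'E'
import numpy as np
from scipy.optimize import least_squares
K1=np.array([[453.115,0,321.416],[0,453.115,202.547],[0,0,1]])
W1=np.array([[-7.86373770e-01,6.17604305e-01,1.34616801e-02,3.60938356e+02],[3.72173234e-01,4.91042753e-01,-7.87631956e-01,-1.16076757e+02],[-4.93055148e-01,-6.14363034e-01,-6.15998932e-01,1.63992341e+03]])
K0=np.array([[420.4966,0,321.5303],[0,420.4966,192.41338],[0,0,1]])
W0=np.array([[1.12381522e-02,-9.99764437e-01,-1.85681230e-02,3.54392500e+01],[-9.92666305e-01,-8.91931412e-03,-1.20557257e-01,5.02800760e+02],[1.20363243e-01,1.97867908e-02,-9.92532706e-01,1.15392957e+03]])
C={'t':(K0,W0),'s':(K1,W1)}
def proj(c,p):
    K,W=C[c]; q=K@(W[:,:3]@np.asarray(p,float)+W[:,3]); return q[:2]/q[2]
def tri(obs,z=None):
    f=lambda p:np.concatenate([proj(c,p if z is None else [p[0],p[1],z])-uv for c,uv in obs])
    r=least_squares(f,[600,0,80] if z is None else [600,0]); return r.x,r.fun
tc=lambda u,v:((u+.5)/5-.5+265,(v+.5)/5-.5+100)
sc=lambda u,v:((u+.5)/3.4-.5+205,(v+.5)/3.4-.5+175)
E
python3 - <<'E'
from h import *
np.set_printoptions(precision=2,suppress=True)
L=[('t',tc(640,210),(0,-225,84)),('s',sc(135,76),(0,-225,84)),
('t',tc(327,118),(91,-73,94)),('t',tc(416,438),(-91,-73,94)),('s',sc(334,80),(-91,-73,94)),('s',sc(194,188),(91,-73,94)),
('t',tc(78,224),(75,75,78)),('t',tc(335,156),(75,-75,78)),('t',tc(410,412),(-75,-75,78)),
('s',sc(318,104),(-75,-75,78)),
('t',tc(53,206),(105,100,12)),('t',tc(145,558),(-105,100,12))][:10]
def R(a):return np.array([[np.cos(a),-np.sin(a),0],[np.sin(a),np.cos(a),0],[0,0,1]])
def f(p): return np.concatenate([proj(c,R(p[2])@np.array(q,float)+[p[0],p[1],0])-uv for c,uv,q in L])
best=min((least_squares(f,[580,20,a]) for a in np.arange(-3,3,.7)),key=lambda r:r.cost)
p=best.x; print(p,best.cost); print(best.fun.reshape(-1,2))
o=np.array([p[0],p[1],0])
print('wheel',R(p[2])@[0,-225,80]+o,'tab',R(p[2])@[-62,62,102]+o,'far',R(p[2])@[62,-62,52]+o)
cr,e=tri([('t',tc(686,121)),('s',sc(83,42))],123); print('crank',cr,e,cr-(R(p[2])@[0,-225,80]+o)[:2])
print('tabtop s pix',(np.array(proj('s',R(p[2])@[-62,62,114]+o))-[204.5,174.5])*3.4,'t',(np.array(proj('t',R(p[2])@[-62,62,114]+o))-[264.5,99.5])*5)
Lc=[('s',sc(596,240)),('s',sc(785,355)),('s',sc(640,492)),('s',sc(443,355))]
pc=np.array([tri([l],80)[0] for l in Lc]); print(pc,pc.mean(0))
pt=np.array([tri([('t',x)],80)[0] for x in [(176,152),(242,145),(247,210),(180,216)]]);print(pt,pt.mean(0))
print('bar',[tri([('t',tc(*x))],84)[0] for x in [(383,90),(412,82),(478,445),(512,436)]])
E
```

```text
[576.9   64.95   0.27] 2.822319853848631
[[-0.26 -0.27]
 [-0.21 -0.87]
 [-0.33  0.1 ]
 [-0.27  0.13]
 [-0.46 -0.79]
 [-0.56 -0.19]
 [-1.01 -0.11]
 [ 0.28 -0.59]
 [-0.18  0.27]
 [ 0.47 -1.23]]
wheel [ 637.73 -151.67   80.  ] tab [500.45 107.88 102.  ] far [653.35  22.02  52.  ]
crank [ 674.7  -170.77] [-0.14  0.31 -0.35  0.05] [ 36.97 -19.1 ]
tabtop s pix [441.11 136.25] t [153.83 448.02]
[[457.83 250.1 ]
 [432.95 421.16]
 [603.62 443.1 ]
 [630.22 270.11]] [531.16 346.12]
[[604.76 440.95]
 [625.66 259.49]
 [446.91 239.86]
 [428.91 420.71]] [526.56 340.25]
bar [array([703.43, -12.25]), array([708.05, -28.14]), array([507.22, -64.38]), array([512.26, -82.64])]
```

Stand fit: residuals are under about 1 px, yaw is 0.27, and the bar is nearly fully back. The crank pin is at (675,-171), 41.6 mm from the axis. I'll square the tool to the world axes first (tool x = +X, y = -Y, z = down), then head for the pin.

```bash
python3 -m crank '{"claw":[1,1,1,1,1,1,1,1,1,1,1,1],"xyz":[[0,0,0],[0,0,0],[0,0,0],[3,-3.3,0],[3,-3.3,0],[3,-3.3,0],[3,-3.3,0],[3,-3.3,0],[3,-3.3,0],[3,-3.3,0],[3,-3.3,0],[3,-3.3,0]],"spin":[0.1333,0.1333,0.1333,0,0,0,0,0,0,0,0,0]}'
```

```text
time: 1.3
eef_pos: [533.6, -323.2, 193.6]
tcp_rot: [-0.0, 1.0, -0.0, -0.0]
contact_force: [-0.9, -0.6, 0.1]
opening: 85.4
```

```bash
python3 -m crank '{"claw":[1,1,1,1,1,1,1,1,1,-1,-1,-1],"xyz":[[3.5,-3.8,0],[3.5,-3.8,0],[3.5,-3.8,0],[3.5,-3.8,0],[0.1,0,2.5],[0,0,2.5],[0,0,2.5],[0,0,2.6],[0,0,0],[0,0,0],[0,0,0],[0,0,0]],"spin":[0,0,0,0,0,0,0,0,0,0,0,0]}'; python3 -m crank '{"claw":[-1,-1,-1,-1],"xyz":[[0,0,0],[0,0,0],[0,0,0],[0,0,0]],"spin":[0,0,0,0]}'
python3 - <<'E'
from bench import eyes
import cv2
c=eyes.capture('scene'); a=c['img'][150:270,180:360,::-1]; cv2.imwrite('pics/s1.png',cv2.resize(a,None,fx=4,fy=4,interpolation=cv2.INTER_CUBIC))
E
```

```text
time: 2.5
eef_pos: [670.1, -177.9, 94.3]
tcp_rot: [0.0, 1.0, -0.0, 0.001]
contact_force: [0.2, 0.1, -0.4]
opening: 43.9
time: 2.9
eef_pos: [669.3, -177.7, 92.8]
tcp_rot: [-0.0, 1.0, -0.0, 0.0]
contact_force: [-0.1, -0.1, 0.6]
opening: 0.3
```

View pics/s1.png

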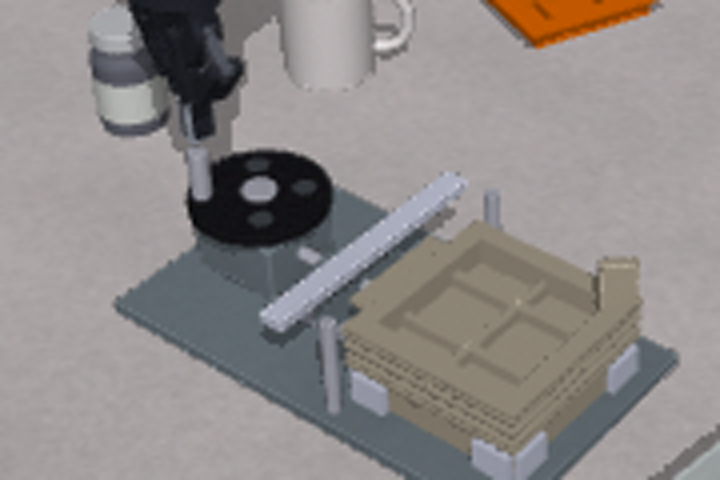

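The gripper closed empty (opening 0.3), with the fingers just behind the pin top at crop (200,150). I'll compare the projections.

Run:
```python
from h import *
from bench import arm,eyes
import cv2
s=arm.sense();print(s['eef_pos'],s['opening'])
for n in [s['eef_pos'],[674.7,-170.8,123]]: print((proj('s',n)-[180,150])*4,(proj('t',n)-[350,90])*6)
c=eyes.capture('top'); t=c['img'][90:190,350:470,::-1]; t=cv2.resize(t,None,fx=6,fy=6,interpolation=cv2.INTER_CUBIC)
cv2.imwrite('pics/t1.png',t)
```

```text
[ 669.2706562  -177.71220545   92.77920786] -0.36007466025806717
[201.21231519 173.81502202] [314.13176352 235.30351763]
[194.79858872 148.18207696] [310.04574698 204.6467926 ]
```

View pics/t1.png

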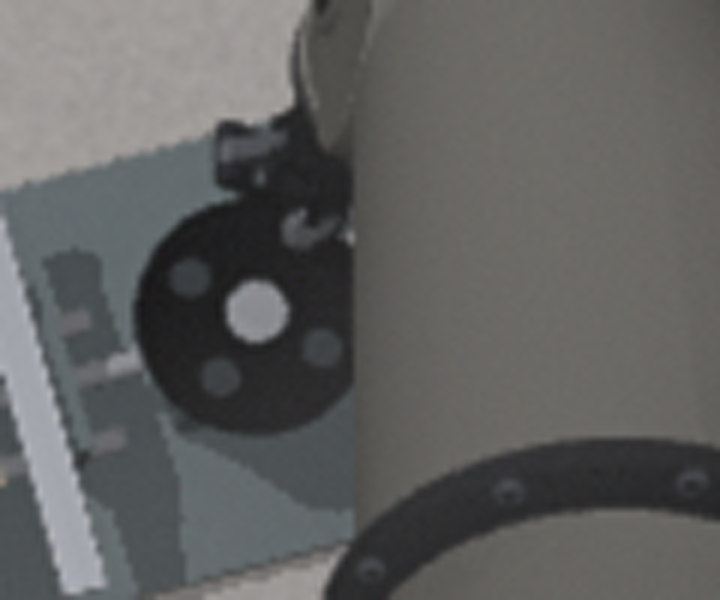

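Run:
```python
from h import *
from bench import arm,eyes
import cv2
s=arm.sense()
def crop(img,uvs,c,r=35,k=5):
    x,y=int(c[0]),int(c[1]); x0,y0=x-r-5,max(0,y-r)
    a=cv2.resize(img[y0:y0+2*r-10,x0:x0+2*r+10],None,fx=k,fy=k,interpolation=cv2.INTER_CUBIC)
    for u in uvs: cv2.drawMarker(a,tuple(int(v) for v in ((np.array(u)-[x0,y0]+.5)*k)),(0,0,255),cv2.MARKER_CROSS,10,1)
    return a
a0=cv2.imread('pics/scene0.png'); u=proj('s',[262.5,-621.4,193])
c=eyes.capture('scene')['img'][:,:,::-1].copy(); e=s['eef_pos']; v=proj('s',e)
A=np.hstack([crop(a0,[u],u),crop(c,[v],v)])
w=eyes.capture('wrist')['img'][:,:,::-1]
B=cv2.resize(w,(480,300)); B=np.hstack([B,np.zeros((300,A.shape[1]-480,3),np.uint8)])
cv2.imwrite('pics/cmp.png',np.vstack([A,B])); print(A.shape,u,v)
```

```text
(300, 800, 3) [263.50054581  81.04471738] [230.31391213 193.46563853]
```

View pics/cmp.png

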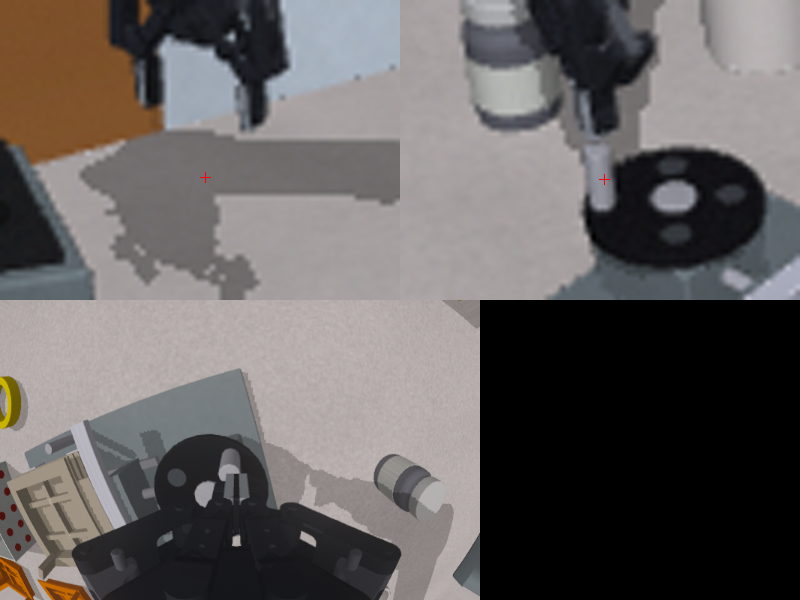

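Run:
```python
from h import *
from bench import arm,eyes
import cv2
np.set_printoptions(precision=1,suppress=True)
c=eyes.capture('wrist'); K,W=c['camera_matrix'],c['world_to_cam']
def pw(p):
    q=W[:3,:3]@np.asarray(p,float)+W[:3,3]; r=np.hypot(q[0],q[1]); th=np.arctan2(r,q[2]); return np.array([K[0,2]+K[0,0]*th*q[0]/r,K[1,2]+K[1,1]*th*q[1]/r])
print('cam',-W[:3,:3].T@W[:3,3], 'axis',W[2,:3],K[0,0])
e=arm.sense()['eef_pos']
for n,p in [('tcp',e),('tcp+38',e+[0,0,38]),('pin',[674.7,-170.8,123]),('pinbase',[674.7,-170.8,81]),('hub',[637.7,-151.7,84])]: print(n,pw(p))
f=lambda p:np.r_[pw(p)-[314.7,233],proj('s',p)-[229.5,184.5]]
r=least_squares(f,[669,-178,100]); print(r.x,r.fun)
cv2.imwrite('pics/w1.png',cv2.resize(c['img'][150:330,215:455,::-1],None,fx=3.3,fy=3.3,interpolation=cv2.INTER_CUBIC))
```

```text
cam [ 736.1 -178.7  271.9] axis [-0.3 -0.  -1. ] 309.70691628693146
tcp [313.1 223.4]
tcp+38 [312.7 249.7]
pin [299.5 233.8]
pinbase [302.6 209.1]
hub [275.2 261.8]
[ 674.7 -178.7  122.3] [-0.1  0.5 -2.1  1.5]
```

View pics/w1.png

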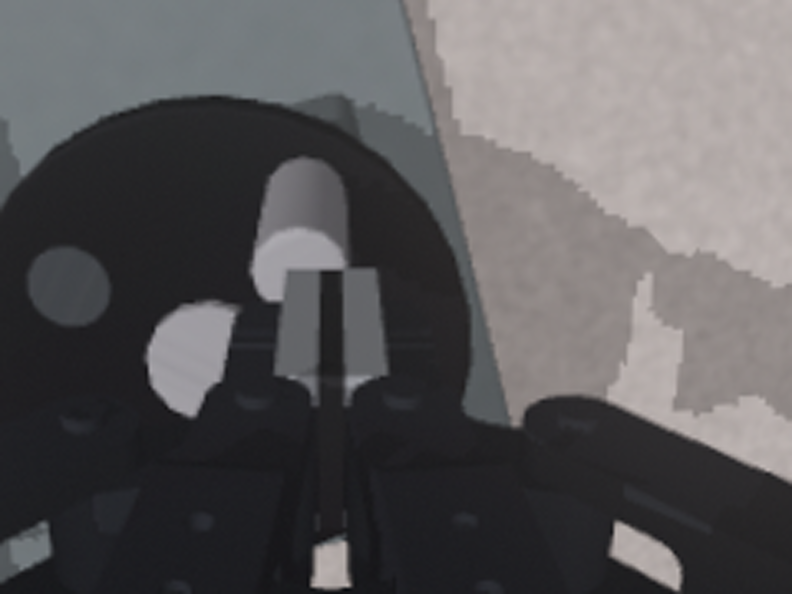

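The pads sit on top of the pin, not around it. By sight the tips are 30 mm or more higher than the reported TCP. I'll work out the offset and the pin position from the wrist view.

Run:
```python
from h import *
from bench import arm,eyes
np.set_printoptions(precision=1,suppress=True)
c=eyes.capture('wrist'); K,W=c['camera_matrix'],c['world_to_cam']
def pw(p):
    q=W[:3,:3]@np.asarray(p,float)+W[:3,3]; r=np.hypot(q[0],q[1]); th=np.arctan2(r,q[2]); return np.array([K[0,2]+K[0,0]*th*q[0]/r,K[1,2]+K[1,1]*th*q[1]/r])
x=lambda u,v:np.array([215+u/3.3-.35,150+v/3.3-.35])
print('pin',[least_squares(lambda p:pw([*p,123])-x(300,265),[670,-170]).x])
print('hub',[least_squares(lambda p:pw([*p,84])-x(192,358),[640,-150]).x])
# pad front edge: tip corners 290..377,268 ; width tip of both pads; base 275..388 ,375
e=arm.sense()['eef_pos']
for z in (93,110,120,130,140):
  print(z,[(pw([e[0]+dx,e[1]+dy,z])-[215,150])*3.3 for dx,dy in((11,0),(-11,0),(0,11),(0,-11))])
```

```text
pin [array([ 676.9, -174. ])]
hub [array([ 640.5, -150.2])]
93 [array([323.7, 186.4]), array([323.8, 296.6]), array([264.9, 242.4]), array([382.6, 242.5])]
110 [array([323.1, 216.6]), array([323.3, 335.2]), array([259. , 277.1]), array([387.5, 277.2])]
120 [array([322.8, 237.2]), array([323. , 361.1]), array([255. , 300.5]), array([390.8, 300.6])]
130 [array([322.3, 260.3]), array([322.6, 389.9]), array([250.6, 326.6]), array([394.4, 326.8])]
140 [array([321.9, 286.4]), array([322.2, 422. ]), array([245.7, 356. ]), array([398.5, 356.2])]
```

Pad-edge fit: the tips are about 40 mm above the reported TCP, at z≈133. The pin is at about (676,-172.5). I'll open, align, go about 34 mm deeper and watch the force.

```bash
python3 -m crank '{"claw":[1,1,1,1,1,1,1,1,1,1],"xyz":[[0,0,0],[0.3,-0.25,0],[0.3,-0.25,0],[0.1,0,0],[0,0,0],[0,0,1],[0,0,1],[0,0,1],[0,0,0.4],[0,0,0]],"spin":[0,0,0,0,0,0,0,0,0,0]}'; python3 -m crank '{"claw":[-1,-1,-1,-1,-1,-1,-1],"xyz":[[0,0,0],[0,0,0],[0,0,0],[0,0,0],[0,0,0],[0,0,0],[0,0,0]],"spin":[0,0,0,0,0,0,0]}'
```

```text
time: 4.2
eef_pos: [675.7, -172.6, 57.5]
tcp_rot: [-0.0, 1.0, -0.0, -0.001]
contact_force: [0.8, 0.7, -0.4]
opening: 85.7
time: 4.9
eef_pos: [676.4, -172.7, 59.1]
tcp_rot: [0.0, 1.0, -0.0, 0.0]
contact_force: [-1.5, 0.0, 6.2]
opening: 14.1
```

Gripped: the opening is 14 mm on the 16 mm pin. Next, the table of circle steps (0.3 rad each, clockwise).

Run:
```python
import numpy as np
a=-0.506-0.3*np.arange(0,27); P=4.2*np.c_[np.cos(a),-np.sin(a)]
d=np.round(np.diff(np.round(P,2),axis=0),2)
for i in range(0,26,12): print(d[i:i+12].tolist())
print(np.c_[63.97+P[:,0],-15.23-P[:,1]][[12,24]])
```

```text
[[-0.76, 0.99], [-1.03, 0.72], [-1.19, 0.39], [-1.26, 0.02], [-1.2, -0.35], [-1.05, -0.69], [-0.79, -0.98], [-0.47, -1.16], [-0.11, -1.25], [0.27, -1.23], [0.61, -1.09], [0.92, -0.86]]
[[1.12, -0.55], [1.24, -0.2], [1.25, 0.18], [1.13, 0.54], [0.92, 0.85], [0.63, 1.08], [0.29, 1.23], [-0.09, 1.25], [-0.46, 1.17], [-0.78, 0.98], [-1.04, 0.71], [-1.2, 0.36]]
[[-1.26, 0.0], [-1.19, -0.37]]
[[ 61.57640334 -11.77881252]
 [ 64.58925694 -19.38409688]]
```

```bash
python3 -m crank '{"claw":[-1,-1,-1,-1,-1,-1,-1,-1,-1,-1,-1,-1],"xyz":[[-0.76,0.99,0],[-1.03,0.72,0],[-1.19,0.39,0],[-1.26,0.02,0],[-1.2,-0.35,0],[-1.05,-0.69,0],[-0.79,-0.98,0],[-0.47,-1.16,0],[-0.11,-1.25,0],[0.27,-1.23,0],[0.61,-1.09,0],[0.92,-0.86,0]],"spin":[0,0,0,0,0,0,0,0,0,0,0,0]}'
```

```text
time: 6.1
eef_pos: [616.2, -117.4, 59.1]
tcp_rot: [0.0, 1.0, 0.0, 0.0]
contact_force: [5.6, -10.9, 4.3]
opening: 14.1
```

```bash
python3 -m crank '{"claw":[-1,-1,-1,-1,-1,-1,-1,-1,-1,-1],"xyz":[[1.12,-0.55,0],[1.24,-0.2,0],[1.25,0.18,0],[1.13,0.54,0],[0.92,0.85,0],[0.63,1.08,0],[0.29,1.23,0],[-0.09,1.25,0],[-0.46,1.17,0],[0,0,0]],"spin":[0,0,0,0,0,0,0,0,0,0]}'
python3 - <<'E'
from bench import arm
print(arm.sense()['contact_force'])
E
```

```text
time: 7.1
eef_pos: [675.3, -174.5, 59.1]
tcp_rot: [0.0, 1.0, -0.001, -0.0]
contact_force: [-1.3, -1.0, 9.7]
opening: 14.5
[-1.32880264 -1.02946107  9.70873204]
```

```bash
python3 -m crank '{"claw":[-1,-1,-1],"xyz":[[-0.78,0.98,0],[-0.52,0.36,0],[0,0,0]],"spin":[0,0,0]}';python3 -m crank '{"claw":[-1,-1,-1],"xyz":[[-0.52,0.35,0],[-0.6,0.18,0],[0,0,0]],"spin":[0,0,0]}'
```

```text
time: 7.4
eef_pos: [663.9, -186.8, 59.1]
tcp_rot: [0.0, 1.0, -0.0, 0.001]
contact_force: [4.8, -4.0, 5.5]
opening: 14.6
time: 7.7
eef_pos: [661.0, -187.2, 60.1]
tcp_rot: [-0.001, 1.0, 0.002, 0.008]
contact_force: [50.9, 8.4, -20.5]
opening: 13.8
```

Run:
```python
from bench import eyes
import cv2
c=eyes.capture('top'); a=c['img'][100:215,265:425,::-1]; cv2.imwrite('pics/t2.png',cv2.resize(a,None,fx=5,fy=5,interpolation=cv2.INTER_CUBIC))
```

```text
(no output)
```

View pics/t2.png

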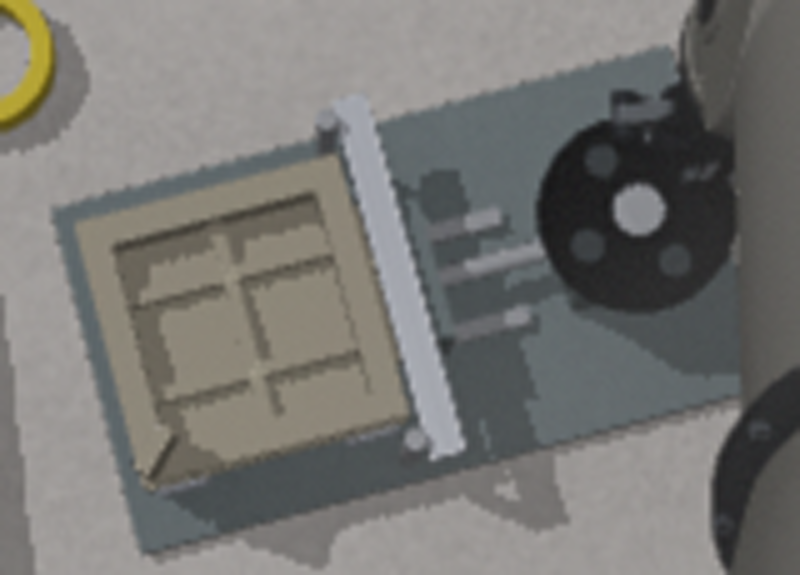

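The top view shows the bar's front edge touching both pins (crop (330,120) and (415,440)), and the push rose to 50 N, so the bar is home. Next: relieve the push, release, rise and go to the tab.

```bash
python3 -m crank '{"claw":[-1,-1,1,1,1,1,1,1,1,1,1,1],"xyz":[[0.4,-0.2,0],[0.35,-0.15,0],[0,0,0],[0,0,0],[0,0,0],[0,0,0],[0,0,-2],[0,0,-3],[0,0,-3],[-1.5,-2.9,0],[-3,-4,0],[-3,-4,0]],"spin":[0,0,0,0,0,0,0,0,0,0,0,0]}'; python3 -m crank '{"claw":[1,1,1,1,1,1,1,1,1,1,1],"xyz":[[-2.5,-4,0],[-2.5,-4,0],[-2,-4,0],[-1,-4,0],[0,-2,0],[0,0,0],[0,0,0],[0,0,0],[0,0,0],[0,0,0],[0,0,0]],"spin":[0,0,0,0,0,0.129,0.129,0.129,0.128,0,0]}'
```

```text
time: 8.95
eef_pos: [583.0, -78.6, 138.6]
tcp_rot: [-0.0, 1.0, -0.001, -0.0]
contact_force: [1.3, 1.6, 0.6]
opening: 85.3
time: 10.05
eef_pos: [504.2, 100.5, 138.7]
tcp_rot: [0.0, 0.968, -0.253, -0.0]
contact_force: [0.1, 0.2, 0.9]
opening: 85.5
```

```bash
cat >> h.py <<'E'
def wristproj(c):
    K,W=c['camera_matrix'],c['world_to_cam']
    def pw(p):
        q=W[:3,:3]@np.asarray(p,float)+W[:3,3]; r=np.hypot(q[0],q[1]); th=np.arctan2(r,q[2]); return np.array([K[0,2]+K[0,0]*th*q[0]/r,K[1,2]+K[1,1]*th*q[1]/r])
    return pw
E
python3 - <<'E'
from h import *
from bench import arm,eyes
import cv2
np.set_printoptions(precision=1,suppress=True)
c=eyes.capture('wrist'); pw=wristproj(c); e=arm.sense()['eef_pos']
tab=np.array([500.45,107.88,114]); print('tabtop',pw(tab),(pw(tab)-[180,130])*3,'tip',(pw(e+[0,0,40])-[180,130])*3,e)
d=np.array([-.870,.493,0])*14
print([(pw(tab+s*d)-[180,130])*3 for s in(-1,1)])
cv2.imwrite('pics/w2.png',cv2.resize(c['img'][130:330,180:440,::-1],None,fx=3,fy=3,interpolation=cv2.INTER_CUBIC))
E
```

```text
tabtop [307.1 220.8] [381.2 272.4] tip [399.4 366.7] [504.2 100.5 138.7]
[array([381.1, 214.9]), array([381.4, 327.5])]
```

View pics/w2.png

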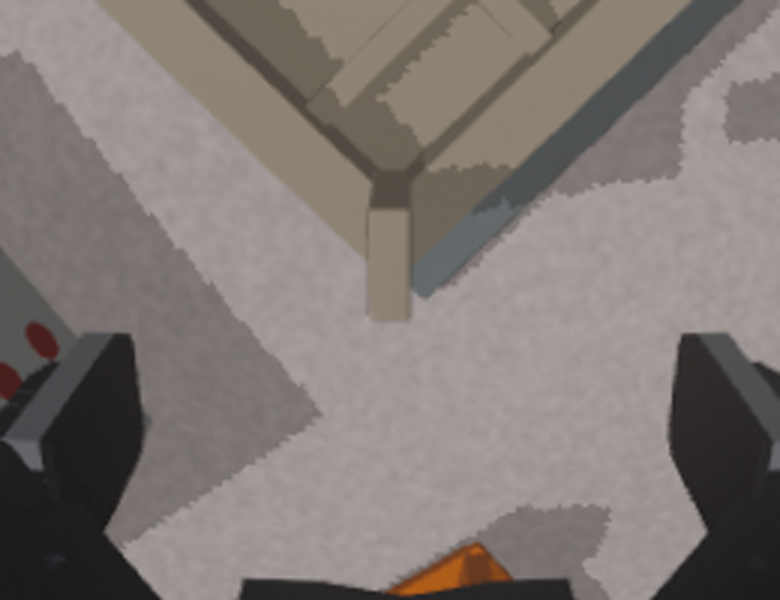

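The tab top runs from crop (389,209) to (389,321), a few mm from the prediction. I'll refine it.

Run:
```python
from h import *
from bench import arm,eyes
np.set_printoptions(precision=1,suppress=True)
c=eyes.capture('wrist'); pw=wristproj(c); e=arm.sense()['eef_pos']
t=least_squares(lambda p:pw([*p,114])-[180+389.5/3-.33,130+265/3-.33],[500,108]).x
y=-.511; ex=np.array([np.cos(y),np.sin(y)]); ey=np.array([np.sin(y),-np.cos(y)])
for q in(t,np.array([500.45,107.88])): print(q,'tool shift cm',(q-e[:2])@ex/10,(q-e[:2])@ey/10)
```

```text
[501.5 105.4] tool shift cm -0.4790513429223102 -0.2903518332999282
[500.4 107.9] tool shift cm -0.6914239095480297 -0.4608265996190313
```

```bash
python3 -m crank '{"claw":[1,1,1,1,1,1,1,1],"xyz":[[-0.55,-0.35,0],[0,0,0],[0,0,2],[0,0,2],[0,0,2],[0,0,2],[0,0,1.1],[0,0,0]],"spin":[0,0,0,0,0,0,0,0]}'; python3 -m crank '{"claw":[-1,-1,-1,-1,-1,-1,-1,-1],"xyz":[[0,0,0],[0,0,0],[0,0,0],[0,0,0],[0,0,0],[0,0,0],[0,0,0],[0,0,0]],"spin":[0,0,0,0,0,0,0,0]}'
```

```text
time: 10.95
eef_pos: [500.4, 106.1, 46.6]
tcp_rot: [0.001, 0.967, -0.254, -0.001]
contact_force: [-0.1, -0.1, 0.6]
opening: 85.4
time: 11.75
eef_pos: [501.5, 106.5, 48.1]
tcp_rot: [-0.0, 0.967, -0.255, 0.0]
contact_force: [-1.5, 0.8, 7.5]
opening: 8.8
```

```bash
python3 -m crank '{"claw":[-1,-1,-1,-1,-1,-1,-1,-1],"xyz":[[0.13,0,-0.3],[0.13,0,-0.3],[0.13,0,-0.4],[0.13,0,-0.4],[0.13,0,-0.4],[0.13,0,-0.4],[0,0,0],[0,0,0]],"spin":[0,0,0,0,0,0,0,0]}'
python3 - <<'E'
from bench import eyes,arm
import cv2,numpy as np
s=arm.sense();print(s['eef_pos'],s['contact_force'],s['wrist_torque'],s['opening'])
c=eyes.capture('scene'); a=c['img'][185:285,225:365,::-1]; b=cv2.imread('pics/scene0.png')[185:285,225:365]
f=lambda i:cv2.resize(i,None,fx=4,fy=3.9,interpolation=cv2.INTER_CUBIC)
t=eyes.capture('top')['img'][120:210,270:370,::-1]
f2=lambda i:cv2.resize(i,(560,420),interpolation=cv2.INTER_CUBIC)
cv2.imwrite('pics/tip.png',cv2.resize(a,(798,570),interpolation=cv2.INTER_CUBIC))
E
```

```text
time: 12.55
eef_pos: [508.0, 102.6, 70.2]
tcp_rot: [-0.0, 0.967, -0.255, -0.0]
contact_force: [-5.6, 2.4, 0.2]
opening: 9.1
[507.96385446 102.61348087  70.16352348] [-5.62016386  2.40332757  0.22949567] [ 0.75015172  1.11212789 -0.02748555] 9.062188480936067
```

View pics/tip.png

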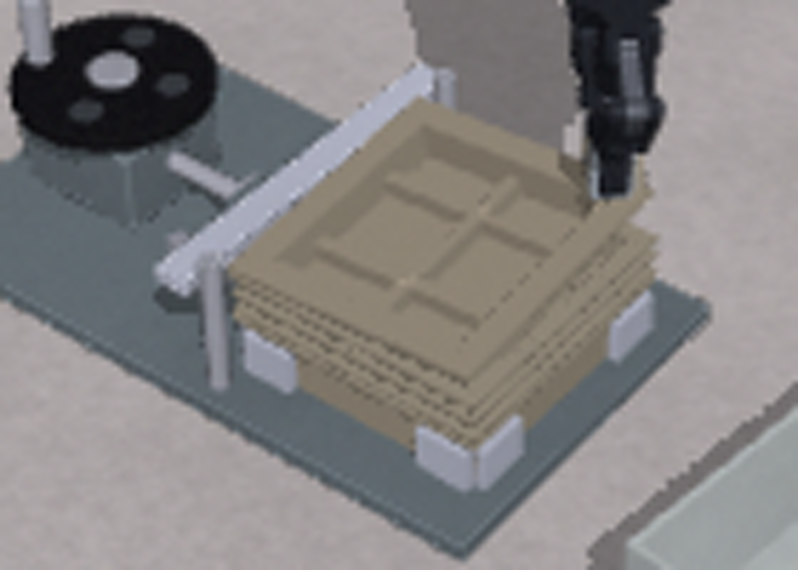

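```bash
cat > fit.py <<'E'
from h import *
from scipy.spatial.transform import Rotation as R
def fit(px,guess=(577,65,55)):
    q=np.array([[-75,-75,26],[75,-75,26],[75,75,26],[-75,75,26]],float)
    f=lambda p:np.concatenate([proj('s',(R.from_euler('ZXY',[p[3],p[4],p[5]]).apply(a))+p[:3])-u for a,u in zip(q,px)])
    r=least_squares(f,[*guess,.27,0,0]); p=r.x; M=R.from_euler('ZXY',p[3:])
    print(np.round(p,3),'cost',r.cost,'tilt',np.arccos(M.as_matrix()[2,2]),'far',M.apply([62,-62,0])+p[:3],'tab',M.apply([-62,62,50])+p[:3])
E
python3 - <<'E'
from fit import *
s=lambda u,v:np.array([225+(u+.5)/5.7-.5,185+(v+.5)/5.7-.5])
fit([s(420,100),s(235,268),s(468,382),s(650,195)])
fit([sc(318,104),sc(207,192),sc(353,278),sc(460,172)])
E
```

```text
[5.58262e+02 4.09630e+01 3.41080e+01 2.61000e-01 6.80000e-02 1.02000e-01] cost 0.02093432806688076 tilt 0.12217857892015418 far [633.71091406  -2.4597169   23.61993025] tab [488.5825685   82.42237499  94.22300235]
[ 5.73172e+02  5.87720e+01  4.10240e+01  2.88000e-01 -4.50000e-02
  2.00000e-03] cost 0.6159334036850589 tilt 0.04503516393576184 far [650.2052378   16.97570828  43.66425672] tab [495.61458598 102.75696688  88.33310542]
```

The far corner's pixel hasn't moved since the start ((265.8,231.6) against (265.5,231.1)), and the tool has risen 22 mm, so the tilt is about 0.125 (the fit says 0.12). I'll lift straight up slowly, which carries it firmly through step 2, then clear the nest.

```bash
python3 -m crank '{"claw":[-1,-1,-1,-1,-1,-1,-1,-1,-1,-1,-1,-1],"xyz":[[0,0,-0.15],[0,0,-0.15],[0,0,-0.1],[0,0,0],[0,0,-0.4],[0,0,-0.6],[0,0,-1],[0,0,-1.5],[0,0,-2],[0,0,-2],[0,0,-2],[0,0,-1]],"spin":[0,0,0,0,0,0,0,0,0,0,0,0]}'; python3 -m crank '{"claw":[-1,-1,-1],"xyz":[[0,0,-1],[0,0,0],[0,0,0]],"spin":[0,0,0]}'
```

```text
time: 13.85
eef_pos: [509.1, 102.4, 181.3]
tcp_rot: [-0.001, 0.967, -0.255, 0.001]
contact_force: [0.9, -0.8, -1.4]
opening: 8.8
time: 14.15
eef_pos: [507.9, 102.4, 188.4]
tcp_rot: [0.0, 0.967, -0.255, -0.0]
contact_force: [0.4, 0.2, -2.0]
opening: 9.1
```

```bash
python3 -m crank '{"claw":[-1,-1,-1,-1,-1,-1,-1,-1,-1,-1,-1,-1],"xyz":[[-0.8,-1,0],[-1.4,-1.7,0],[-1.8,-2.2,0],[-1.8,-2.2,0],[-1.8,-2.2,0],[-1.8,-2.2,0],[-1.8,-2.2,0],[-1.8,-2.2,0],[-1.8,-2.2,0],[-1.6,-2,0],[-1,-1.2,0],[-0.6,-0.7,0]],"spin":[0,0,0,0,0,0,0,0,0,0,0,0]}'; python3 -m crank '{"claw":[-1,-1,-1,-1],"xyz":[[0,0,0.8],[0,0,1],[0,0,0.8],[0,0,0]],"spin":[0,0,0,0]}'
python3 - <<'E'
from bench import eyes,arm
import cv2,numpy as np
c=eyes.capture('scene'); t=eyes.capture('top')
cv2.imwrite('pics/sF.png',c['img'][:,:,::-1]);cv2.imwrite('pics/tF.png',t['img'][:,:,::-1])
a=c['img'][160:360,240:460,::-1]; b=t['img'][80:280,130:350,::-1]
f=lambda i:cv2.resize(i,(400,364),interpolation=cv2.INTER_CUBIC)
s=cv2.resize(c['img'][170:290,220:360,::-1],(350,236),interpolation=cv2.INTER_AREA)
A=np.hstack([f(a),f(b)]); B=np.zeros((236,800,3),np.uint8); B[:,:350]=s
cv2.imwrite('pics/final.png',np.vstack([A,B]))
E
```

```text
time: 15.35
eef_pos: [462.4, 361.0, 186.8]
tcp_rot: [0.001, 0.967, -0.253, -0.001]
contact_force: [-0.1, -0.0, -1.2]
opening: 9.1
time: 15.75
eef_pos: [463.7, 356.9, 160.1]
tcp_rot: [0.002, 0.967, -0.256, -0.002]
contact_force: [0.0, 0.3, -0.2]
opening: 8.9
```

View pics/final.png

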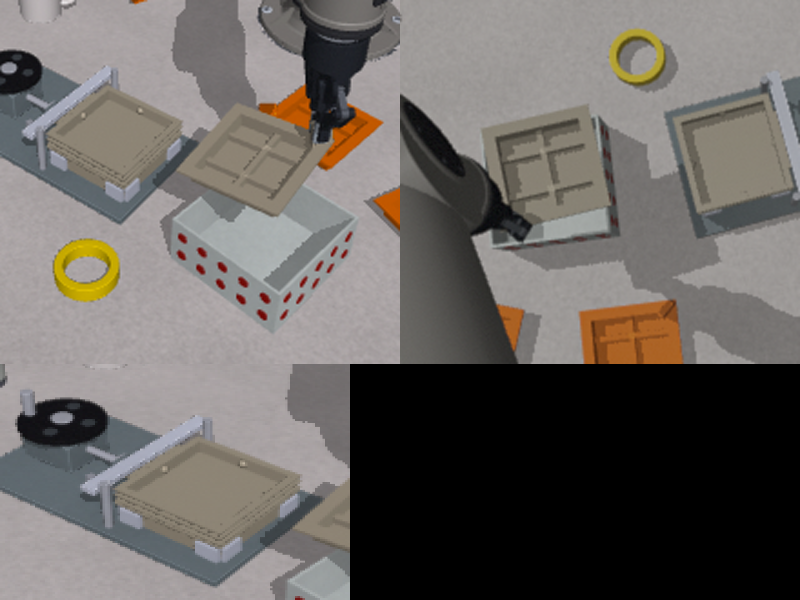

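The tray is held near the carton, the bar is home and the lower stack is in place. Next, fit the tray pose from both views.

Run:
```python
from fit import *
np.set_printoptions(precision=2,suppress=True)
k=400/220
s=lambda u,v:np.array([240+(u+.5)/k-.5,160+(v+.5)/k-.5]); t=lambda u,v:np.array([130+(u-400+.5)/k-.5,80+(v+.5)/k-.5])
O=[('s',s(238,103),(-75,-75,26)),('s',s(180,172),(75,-75,26)),('s',s(275,215),(75,75,26)),('s',s(331,143),(-75,75,26)),
('t',t(483,130),(75,75,26)),('t',t(590,107),(75,-75,26)),('t',t(608,207),(-75,-75,26))]
f=lambda p:np.concatenate([proj(c,R.from_euler('ZXY',p[3:]).apply(np.array(q,float))+p[:3])-u for c,u,q in O])
r=least_squares(f,[530,320,150,.27,0,0]);p=r.x;M=R.from_euler('ZXY',p[3:])
print(p,'tilt',np.arccos(M.as_matrix()[2,2]),'zaxis',M.as_matrix()[:,2],'far z',M.apply([62,-62,0])[2]+p[2]);print(r.fun.reshape(-1,2))
J=r.jac; print('sd',np.sqrt(np.diag(np.linalg.inv(J.T@J)))*.4)
def carton(px_s,px_t):
    q=[(-90,-90,80),(-90,90,80),(90,90,80),(90,-90,80)]
    o=[('s',u,a) for u,a in zip(px_s,q)]+[('t',u,a) for u,a in zip(px_t,q)]
    f=lambda p:np.concatenate([proj(c,R.from_euler('Z',p[2]).apply(np.array(a,float))+[p[0],p[1],0])-u for c,u,a in o])
    r=least_squares(f,[530,344,.13]); print('carton',r.x,r.fun.reshape(-1,2))
carton([sc(596,240),sc(785,355),sc(640,492),sc(443,355)],[(247,210),(180,216),(176,152),(242,145)])
```

```text
[530.21 319.2  146.88   0.25   0.09   0.11] tilt 0.14181628025734583 zaxis [ 0.13 -0.07  0.99] far z 134.5036647971478
[[ 0.06  0.55]
 [-2.36 -0.54]
 [ 0.5   1.14]
 [ 2.23 -0.84]
 [-0.29 -0.34]
 [-0.25  0.05]
 [ 1.4   0.39]]
sd [0.47 0.49 0.68 0.   0.01 0.01]
carton [527.94 342.52   0.12] [[ 0.19 -2.89]
 [ 1.34 -1.04]
 [-0.94  0.51]
 [-0.91 -1.81]
 [-0.85 -0.99]
 [-0.09  0.47]
 [-0.64 -0.56]
 [-1.66 -0.92]]
```

Tilt is about 0.14 ± 0.02, too close to the 0.15 limit. I'll level the tray by resting its low side lightly on the carton's corner. That needs the tray shifted 4.9 cm along tool x, with contact expected about 58 mm down.

```bash
python3 -m crank '{"claw":[-1,-1,-1,-1,-1,-1,-1,-1,-1,-1],"xyz":[[1,0,0],[1.5,0,0],[1.5,0,0],[0.9,0,0],[0,0,1],[0,0,1.5],[0,0,1.5],[0,0,1],[0,0,0],[0,0,0]],"spin":[0,0,0,0,0,0,0,0,0,0]}'; python3 -m crank '{"claw":[-1,-1,-1,-1],"xyz":[[0,0,0.3],[0,0,0.3],[0,0,0],[0,0,0]],"spin":[0,0,0,0]}';  python3 -m crank '{"claw":[-1,-1,-1,-1],"xyz":[[0,0,0.2],[0,0,0.2],[0,0,0],[0,0,0]],"spin":[0,0,0,0]}'
```

```text
time: 16.85
eef_pos: [506.5, 334.2, 111.5]
tcp_rot: [0.001, 0.967, -0.255, -0.001]
contact_force: [-0.5, -0.2, 0.3]
opening: 8.7
time: 17.25
eef_pos: [506.6, 334.2, 105.8]
tcp_rot: [0.0, 0.967, -0.255, -0.001]
contact_force: [1.2, -0.2, -0.5]
opening: 9.0
time: 17.65
eef_pos: [506.6, 334.1, 101.6]
tcp_rot: [0.001, 0.967, -0.255, -0.001]
contact_force: [-0.2, 0.5, -0.7]
opening: 9.4
```

```bash
for i in 1; do python3 -m crank '{"claw":[-1,-1,-1,-1],"xyz":[[0,0,0.2],[0,0,0.2],[0,0,0],[0,0,0]],"spin":[0,0,0,0]}'; done; python3 -m crank '{"claw":[-1,-1,-1,-1],"xyz":[[0,0,0.2],[0,0,0.2],[0,0,0],[0,0,0]],"spin":[0,0,0,0]}'
python3 - <<'E'
from bench import arm
s=arm.sense(); print(s['contact_force'],s['wrist_torque'])
E
```

```text
time: 18.05
eef_pos: [506.6, 334.1, 97.6]
tcp_rot: [0.001, 0.967, -0.255, -0.001]
contact_force: [0.9, 0.1, -1.1]
opening: 9.1
time: 18.45
eef_pos: [506.8, 334.2, 93.8]
tcp_rot: [0.0, 0.967, -0.255, -0.001]
contact_force: [0.4, -0.2, 2.2]
opening: 9.1
[ 0.36146769 -0.19921908  2.23351719] [-0.09427559 -0.41478315  0.00308503]
```

Contact came at about z=95 (force now +2 N). Pressing about 9 mm further should take out roughly 0.06 rad.

```bash
python3 -m crank '{"claw":[-1,-1,-1,-1,-1],"xyz":[[0,0,0.2],[0,0,0.2],[0,0,0.2],[0,0,0],[0,0,0]],"spin":[0,0,0,0,0]}'; python3 -m crank '{"claw":[-1,-1,-1,-1,-1],"xyz":[[0,0,0.2],[0,0,0.2],[0,0,0.2],[0,0,0],[0,0,0]],"spin":[0,0,0,0,0]}'
python3 - <<'E'
from bench import arm
s=arm.sense(); print(s['contact_force'],s['wrist_torque'])
E
```

```text
time: 18.95
eef_pos: [506.6, 334.2, 87.6]
tcp_rot: [0.0, 0.967, -0.255, -0.001]
contact_force: [-1.3, 1.5, 2.6]
opening: 9.2
time: 19.45
eef_pos: [506.5, 334.1, 81.6]
tcp_rot: [0.001, 0.967, -0.255, -0.001]
contact_force: [-3.4, 1.7, 4.7]
opening: 9.1
[-3.41713955  1.7055698   4.7083674 ] [ 0.01460402 -0.09370034  0.0033489 ]
```

```bash
python3 -m crank '{"claw":[-1,-1,-1,-1,-1,-1,-1,-1,-1,-1,-1,-1],"xyz":[[0,0,-0.5],[0,0,-1.5],[0,0,-2],[0,0,-2],[0,0,-1],[-0.8,-0.2,0],[-1.4,-0.4,0],[-1.6,-0.4,0],[-1.4,-0.4,0],[-1,-0.3,0],[-0.4,-0.1,0],[0,0,0]],"spin":[0,0,0,0,0,0,0,0,0,0,0,0]}'; python3 -m crank '{"claw":[-1,-1,-1],"xyz":[[0,0,0],[0,0,0],[0,0,0]],"spin":[0,0,0]}'
python3 - <<'E'
from bench import eyes
import cv2,numpy as np
from h import *
for n,r in(('scene',(230,440,170,330)),('top',(150,265,100,230))):
    im=eyes.capture(n)['img']; cv2.imwrite(f'pics/G_{n}.png',im[:,:,::-1])
    hsv=cv2.cvtColor(im,cv2.COLOR_RGB2HSV); 
    m=cv2.inRange(hsv,(10,30,90),(28,120,230)); M=np.zeros_like(m); M[r[2]:r[3],r[0]:r[1]]=m[r[2]:r[3],r[0]:r[1]]
    M=cv2.morphologyEx(M,cv2.MORPH_OPEN,np.ones((3,3)))
    for c in sorted(cv2.findContours(M,cv2.RETR_EXTERNAL,cv2.CHAIN_APPROX_NONE)[0],key=cv2.contourArea)[::-1][:2]:
        print(n,cv2.contourArea(c),cv2.approxPolyDP(cv2.convexHull(c),4,True)[:,0].tolist())
E
```

```text
time: 20.65
eef_pos: [456.8, 383.1, 151.0]
tcp_rot: [0.001, 0.967, -0.254, -0.001]
contact_force: [1.0, 0.5, -0.4]
opening: 8.9
time: 20.95
eef_pos: [458.6, 381.9, 151.8]
tcp_rot: [0.001, 0.967, -0.255, -0.001]
contact_force: [0.5, 0.2, -0.8]
opening: 9.0
scene 2917.0 [[376, 222], [428, 247], [400, 284], [345, 257]]
scene 2555.5 [[298, 207], [338, 226], [330, 247], [309, 262], [291, 260], [267, 240], [271, 227]]
top 2882.0 [[223, 138], [235, 193], [191, 204], [176, 191], [166, 152]]
```

Run:
```python
from fit import *
np.set_printoptions(precision=2,suppress=True)
O=[('s',(376,221.5),(-75,-75,26)),('s',(344.5,257),(75,-75,26)),('s',(400,284),(75,75,26)),('s',(428,247),(-75,75,26)),
('t',(165.5,151.5),(75,75,26)),('t',(223,137.5),(75,-75,26)),('t',(235.5,193),(-75,-75,26))]
for drop in (None,3,2):
    o=[x for i,x in enumerate(O) if i!=drop]
    f=lambda p:np.concatenate([proj(c,R.from_euler('ZXY',p[3:]).apply(np.array(q,float))+p[:3])-u for c,u,q in o])
    r=least_squares(f,[530,340,150,.27,0,0]);p=r.x;M=R.from_euler('ZXY',p[3:]).as_matrix()
    print(p,'tilt',np.arccos(M[2,2]),M[:,2],'off',p[:2]-[528,342.5],'rms',np.sqrt(np.mean(r.fun**2)))
b=R.from_euler('z',.27)
for c in 'st': print(c,[proj(c,b.apply([x,-79,84])+[576.9,64.95,0]) for x in (-103,103)])
```

```text
[533.05 340.8  146.17   0.27   0.01   0.01] tilt 0.01219755852139967 [ 0.01 -0.01  1.  ] off [ 5.05 -1.7 ] rms 1.0762506418259783
[531.16 342.34 149.38   0.27   0.05   0.05] tilt 0.07384300765913374 [ 0.06 -0.04  1.  ] off [ 3.16 -0.16] rms 0.6072379463456377
[532.97 340.75 144.59   0.28  -0.02   0.03] tilt 0.036820216337804815 [0.03 0.03 1.  ] off [ 4.97 -1.75] rms 1.0157694650898663
s [array([303.51, 197.37]), array([256.75, 233.84])]
t [array([350.61, 191.66]), array([330.79, 119.73])]
```

Tilt is 0.01–0.07, the offset about 5 mm and the underside at about 146 mm. One numeric check of the bar and bystanders, then I hand in.

Run:
```python
import cv2,numpy as np
from bench import arm
a,b,f=[cv2.imread('pics/'+n).astype(int) for n in('scene0.png','G_scene.png','sF.png')]
for n,(x0,x1,y0,y1) in dict(jar=(198,226,148,188),mug=(246,286,134,175),tape=(266,310,288,328)).items():
    print(n,(np.abs(a-b)[y0:y1,x0:x1].max(2)>40).mean())
print('bar vs home view',(np.abs(f-b)[190:262,240:312].max(2)>40).mean())
s=arm.sense(); print(s['eef_pos'],s['contact_force'],np.abs(s['joint_velocities']).max()); arm.hand_in()
```

```text
jar 0.0
mug 0.0
tape 0.0
bar vs home view 0.0
[458.50256662 381.95402889 151.82085636] [-0.21447272 -0.10786342 -0.46433477] 0.0021974645305506664
the job is handed in; nothing more can be done
```

I wound the bar home, peeled off the top tray by its tab, and handed in at about 21 s with the tray held over the carton. Hand-in gave no verdict.

**Winding:** My first pinch closed empty, because the fingertips looked about 40 mm higher than the reported TCP. I corrected for that by sight and pinched the pin. I led it round about 6.9 rad, until the push rose to 50 N and the bar showed against both stop pins.

**Peel:** I tipped the tab corner up 22 mm, about 0.12 rad. The far corner's pixel had not moved at that point. I then lifted the tray straight out, and the lower trays stayed in place in the picture taken after the lift.

**Levelling:** The lifted tray hung at about 0.14 rad, too close to the 0.15 limit. I pressed its low side lightly on the carton's corner (about 5 N) and moved it back over the centre.

**Last checks:**

| Check | Result |
|---|---|
| Tray position over carton | about 5 mm off centre |
| Tray underside height | about 146 mm above the table |
| Tilt | 0.01 to 0.07 rad |
| Tray grip | opening 9 mm on the 10 mm tab, arm still |
| Bar | no change from the earlier picture of it home |
| Mug, tape roll, jar | no change from the first picture |

The tilt fits disagree because the tab corner is partly hidden, but all are inside the limit. Apart from the reported TCP height, nothing else disagreed.

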